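Set the panel jig: stop to the mark, clamp screw backed off a quarter

TASK

Set up the panel jig: pull the sprung stop out by its yellow knob until its black index finger lines up with the red mark on the scale. Then turn the orange wing of the clamp screw clockwise until it seats, back it off a quarter turn so that the white panel stays free to slide, and finish with the wing still held in the gripper at that setting. Do not move the panel or the other things on the bench.

Things in the scene. Friction and masses are not known exactly. Their poses are not given: they have to be found in the camera images.
- jig: Panel jig fixed to the bench, placed anew each time (yaw within 0.35 rad): brown wooden base 150 x 380 x 18 mm. Origin: centre of its underside, on the bench; z up, x away from the robot, y along the base. Clamp screw upright over x 0, y -90 mm on a blue arm (y 40 mm wide, x -20 to 73 mm, top 88 mm above the bench) with a column at x 55 to 74; slide rail at x 8, y 2 to 188 mm.
- stop_slide (a joint): How far the stop slide is pulled out along the jig's +y, in m: 0 is home, 0.105 the end of its travel; starts near home. A spring draws it home with 1 to 4 N, and a friction brake of 6 N keeps it where it is left, so pulling takes about 7 to 10 N.
- slide_knob (a point): Centre of the round yellow knob on the stop slide, the place to grasp it: upright cylinder of 22 mm diameter, 25 mm tall, its top about 13 mm above this point (86 mm above the bench), its foot 12 mm below; the block under it is 50 x 46 mm, its top 25 mm below this point. It moves with the slide.
- slide_index (a point): Tip of the slide's black index finger (4 mm wide), which points towards -x of the jig over the white scale strip; it lies 43 mm from the knob's centre in -x of the jig, at the same y, and moves with the slide.
- mark_line (a point): The inner end of the red mark on the scale, a 4 mm wide line across the scale, moved along it anew each time; same axes as the jig. The stop is set when index and mark have the same y in the jig's frame; the slide is then 35 to 85 mm out.
- clamp_screw (a joint): Angle of the clamp screw (rad), growing clockwise seen from above; wing along the jig's x at 0, turned by minus this angle about z. Seats at a hard stop at 3.14; a quarter turn back is 1.57. Starts at 0.3 to 1.6, stays where left (friction 0.06 N m). The white line on top lies on the wing half towards the jig's -x at 0, +x when seated. The wing keeps its height; a foot below runs down 6 mm.
- wing_grip (a point): Point to grasp the orange wing of the clamp screw: on the screw axis, 125 mm above the bench. The wing is an upright bar 44 mm long, 14 mm thick and 38 mm tall, grasped across its 14 mm; its top is 14 mm above this point and its underside 24 mm below, on a black disc of 34 mm diameter and 10 mm thickness. The x axis is the bar's long axis and turns with the screw.
- panel: Bystander, loose: white panel 94 x 150 x 16 mm lying on the jig's base under the clamp. Origin: centre of its underside.
- screw_tin: Bystander, loose: open red plastic tray 70 x 90 x 30 mm beyond the jig. Origin: centre of its underside.
- screwdriver: Bystander, loose: blue-handled screwdriver 180 mm long lying beyond the jig. Origin: on its underside.
- spool: Bystander, loose: copper-coloured spool, 56 mm across, 34 mm tall, left of the jig. Origin: centre of its underside.
- mug: Bystander, loose: blue mug, 76 mm across, 90 mm tall, left of the jig. Origin: centre of its underside.
- hinge_box: Bystander, loose: cardboard box 80 x 120 x 45 mm, right of the jig. Origin: centre of its underside.
- glue: Bystander, loose: white bottle 54 mm across, 140 mm tall with an orange cap, right of the jig. Origin: centre of its underside.

How it is judged (in metres and radians):
On the way, in this order (a step that is already met when the one before it is completed fails the run):
1. the stop's index stands at the red mark (y of slide_index in the frame of mark_line between -0.004 and 0.004 m), for 0.3 s.
2. the clamp screw is turned home to its seat (value of joint clamp_screw above 3.04 rad), for 0.1 s.
At the end, for the whole second after the job is handed in: The stop's index is within 4 mm of the red mark along the scale; the clamp screw stands a quarter turn (within 15 degrees) back from its seat, still, and the gripper still holds its wing (finger force over 2 N, grasp point within 40 mm of the wing's grip point) (all of step 1 and value of joint clamp_screw between 1.31 and 1.83 rad and velocity of joint clamp_screw between -0.1 and 0.1 rad/s and contact force between clamp_screw and the fingers above 2 N and distance between the grasp point and wing_grip below 0.04 m); the arm keeps its last pose, push and grip.
It fails at once if the panel is shifted by more than 10 mm (distance of panel from where it was at the start of the episode above 0.01 m).
It fails at once if another thing on the bench is moved by more than 25 mm (distance of any of screw_tin, screwdriver, spool, mug, hinge_box, glue from where it was at the start of the episode above 0.025 m).
It also fails if it takes over 67 s, if anything falls off the work surface, if the arm or the gripper's body presses on something with over 40 N, if the wrist force passes 120 N, or if a joint passes its speed limit or range.

ROBOT

A 6-joint arm with a two-finger parallel gripper is mounted at the origin on the work surface. World frame = base frame: x ahead of the robot, y to its left, z up, the work surface at z = 0. Lengths are in mm, angles in rad, forces in N, time in s.
With the tool pointing down it reaches from about 300 to 775 mm from the base axis. Payload 14.6 kg.
Tool frame: the origin (TCP) lies at the very end of the fingers, on their centre line; the grasp point (between the pads) lies 19 mm behind it (grip_point_offset is the distance from the TCP to the grasp point, in mm); z points along the fingers, y is the line along which they close (so a half turn about z gives the same grasp; the last joint's range is limited). The gripper opens to 94 mm and grips with 3 to 60 N. Pads are 16 mm wide; open, the fingers measure 119 mm over their backs; the gripper's body (75 mm by 177 mm) begins 78 mm behind the grasp point.
Start: joints at [-1.409, 0.3, 1.521, -0, 1.321, -0.067], TCP at [124.738, -535.658, 178.046] pointing down, gripper open.
Joint ranges: [-3.03, 3.03], [-0.79, 2.21], [0.23, 2.52], [-1.04, 4.18], [0, 3.07], [-2.55, 2.55]. Speed limits (rad/s): [2.22, 2.22, 2.57, 3.14, 3.14, 3.14].

INTERFACE

Orientations are given as [roll, pitch, yaw] about the fixed x, y, z axes, in that order (R = Rz(yaw) Ry(pitch) Rx(roll)).
In Python, from cell import read_state, camera, camera_info, sign_off, grip_point_offset gives the robot as it stands.
- The arm moves only by the shell command python3 -m handwheel 'ROWS' [FORCE]. ROWS is text: rows parted by semicolons, each of 5 numbers parted by spaces: the shift along the world's x, y, z in units of 40 mm (1.0 is 40 mm), then the turn about the world's z in units of 5 degrees (1.0 is 5 degrees), then the closure, from 0 (fully open) to 1 (shut). In form: dx dy dz yaw gripper; .... A call has 1 to 12 rows; each row shifts and turns the commanded pose from where the row before left it; what a row does not reach is not made up. A row lasts 1/12 s, in which the tool goes at most 41.7 mm and 7.16 degrees, less where a joint would pass 70% of its speed; a pose out of reach is approached as far as the arm can. A call is refused whole if a number of a shift passes 1 or a number of a turn 1, either way. A call with a gripper value outside its range is refused whole. The fingers move at their own pace and stop on an object; FORCE is the grip in N (left out, the last holds). Time passes only in rows, so rows that do not move let the fingers close. It gives the time, the measured TCP pose, the force, the opening and the grip force at its end, in the units of the state.
- read_state(): the state, without advancing time (a new reading comes with each control period).
- camera(name): name is "scene" or "top" or "wrist"; returns (picture, depth): 420x560x3 uint8, red, green, blue; 420x560 float32, mm along the optical axis (not along the pixel's ray), 0 where there is no reading.
- camera_info(name): a dict with "intrinsics" (3x3 intrinsics, pixels), "k1" (the pictures are not rectified: a ray, as slopes to the right and down, at radius r is drawn at 1 + k1 r^2 times it, then the intrinsics apply), "world_from_camera" (4x4, takes a point from camera to world coordinates). Camera axes: x right, y down, z forward; pixel columns grow to the right and rows downward; lengths in mm; the calibration is good to about 2 mm. A picture is of the moment at which its call begins: read the wrist's pose just before it. camera_info takes no time and is no camera call; for the wrist camera it gives the pose at the moment of the call.
- sign_off(): hands the job in; it is judged then, once.
The state is a dict: "clock": time; "joints": joint angles; "qd": joint speeds; "effort": joint torques, N m; "eef_pos": TCP position; "eef_rot": TCP orientation; "wrist_force": force on the tool from outside, world axes, zero at the start; "moment": the same for the moment, N m; "finger_gap": finger opening in mm; "finger_force": force on a finger pad.
Only numpy, scipy, OpenCV 4.12 (cv2) and the standard library are available. Lean on these libraries where they do the work, as an engineer would, in place of code of your own. Each camera call takes 0.05 s, during which the arm holds its last target. There are 200 camera calls.

## Working session

There is one attempt and no reset: what is moved stays moved. The work goes in short steps, Python scripts to look and compute and a shell command to move; the robot and the scene stay as the last step left them, time stands still between calls to the robot, and variables do not carry over. Pictures are saved under pics/ and viewed, at most 13 in all, crops included, and the job is handed in when it is done.

```bash
mkdir -p pics
cat > h.py <<'E'
import numpy as np, cv2
from cell import *
def snap(name,fn):
    info=camera_info(name); im,d=camera(name)
    np.savez(''+fn+'.npz',im=im,d=d,K=info["intrinsics"],k1=info["k1"],T=info["world_from_camera"])
    cv2.imwrite('pics/'+fn+'.png',im[:,:,::-1]); return im,d
def ray(f,u,v):
    K=f['K'];k1=float(f['k1']); xy=np.array([(u-K[0,2])/K[0,0],(v-K[1,2])/K[1,1]]); s=xy.copy()
    for _ in range(20): s=xy/(1+k1*(s@s))
    return s
def pt(fn,u,v,z=None):
    f=np.load(''+fn+'.npz'); s=ray(f,u,v); T=f['T']; r=T[:3,:3]@np.array([s[0],s[1],1]); o=T[:3,3]
    if z is None: t=f['d'][int(round(v)),int(round(u))]
    else: t=(z-o[2])/r[2]
    return o+t*r
def crop(fn,u0,v0,u1,v1,k,out):
    im=cv2.imread('pics/'+fn+'.png')[v0:v1,u0:u1]
    cv2.imwrite('pics/'+out+'.png',cv2.resize(im,None,fx=k,fy=k,interpolation=cv2.INTER_CUBIC))
E
python3 - <<'E'
from h import *
snap('top','top0')
s=read_state(); print(s['clock'],s['eef_pos'],s['eef_rot'],grip_point_offset,s['finger_gap'])
E
```

```text
0.05 [ 124.68821827 -535.38065807  177.49018391] [-3.14044819e+00 -5.41265001e-05  2.28805867e-01] 18.8 93.77424602264215
```

View pics/top0.png

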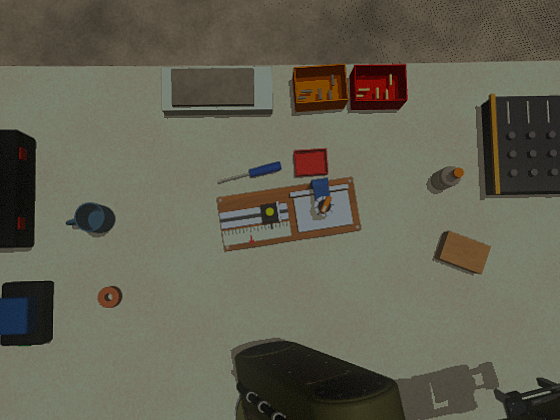

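The top view shows the jig centred near (290,215). The yellow knob is at (269,212), the red mark near (251,238) and the wing at (325,205). I'll enlarge it.

Run:
```python
from h import *
crop('top0',210,165,370,260,5,'c0')
for u,v in [(218,200),(354,178),(361,230),(226,251)]: print(pt('top0',u,v,18))
print(pt('top0',269,212,86),pt('top0',269,212),pt('top0',325,205,139),pt('top0',325,205))
```

```text
[588.28917611 163.37637722  18.        ]
[ 642.44223271 -212.34996514   18.        ]
[ 498.20991454 -226.8394629    18.        ]
[448.53407581 143.24450306  18.        ]
[546.69454224  24.46024052  86.        ] [546.42980092  24.46105577  89.03438475] [ 556.93063599 -115.78197419  139.        ] [ 556.62224118 -115.4197612   142.09587797]
```

View pics/c0.png

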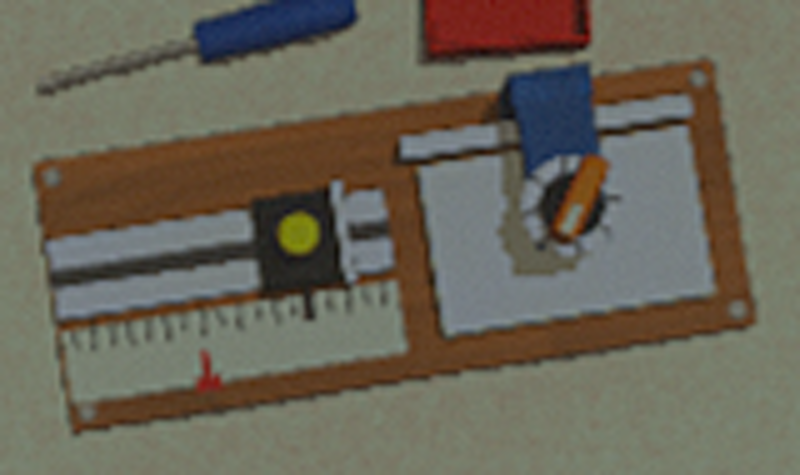

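Run:
```python
from h import *
P=lambda a,b,z=None: pt('top0',210+(a+.5)/5-.5,165+(b+.5)/5-.5,z)
c=[P(a,b,18)[:2] for a,b in [(38,162),(712,60),(755,322),(75,432)]]
e=[c[0]-c[1],c[3]-c[2]]; print([np.linalg.norm(x) for x in e],[np.degrees(np.arctan2(-x[0],x[1])) for x in e])
y=e[0]/np.linalg.norm(e[0])+e[1]/np.linalg.norm(e[1]); y/=np.linalg.norm(y); x=np.array([y[1],-y[0]]); C=sum(c)/4
print('C',C,'x',x,'y',y)
k=P(298,233,86); i=P(309,305); m=P(205,352); w=P(580,197,139)
for n,p in zip('kimw',(k,i,m,w)): print(n,p,'jig',(p[:2]-C)@x,(p[:2]-C)@y)
d=P(598,160,139)-P(563,236,139); print('wing dir jig deg',np.degrees(np.arctan2(d[:2]@y,d[:2]@x)),np.linalg.norm(d))
print('screw nominal',C-90*y)
```

```text
[np.float64(375.72133294484456), np.float64(376.5279632619371)] [np.float64(7.6252267977864925), np.float64(7.993286492693183)]
C [548.15900157 -30.06784843] x [0.9907259  0.13587563] y [-0.13587563  0.9907259 ]
k [548.77277755  23.89988421  86.        ] jig 7.9409836943030525 53.38383337474347
i [514.19457895  18.67815469  34.39350284] jig -27.026039094836722 52.90886537703643
m [490.52755054  75.75041546  20.13714451] jig -42.71884748366126 112.66760487967282
w [ 559.41325955 -117.35547889  139.        ] jig -0.7103773133748905 -88.00729582220328
wing dir jig deg -34.00041636210713 42.17081456873751
screw nominal [ 560.3878087  -119.23317957]
```

```bash
python3 - <<'E'
from h import *
P=lambda a,b,z=None: pt('top0',210+(a+.5)/5-.5,165+(b+.5)/5-.5,z)
for q in [(338,195),(340,230),(345,270),(275,215),(320,250)]: print(P(*q)[2])
E
python3 -m handwheel '0 0 1 0 0;0.5 0.7 0.2 0 0;0.5 0.7 0.2 -0.5 0;0.5 0.7 0 -0.5 0;0.5 0.7 0 0 0;0.5 0.7 0 0 0;0.5 0.7 0 0 0;0.5 0.7 0 0 0;0.5 0.7 0 0 0;0.5 0.7 0 0 0;0.5 0.7 0 0 0;0.5 0.7 0 0 0'
```

```text
54.913981111830935
52.14635991495743
53.70209217762863
43.97962865779505
49.67332861554496
clock: 1.05
eef_pos: [345.2, -226.0, 233.9]
eef_rot: [-3.141, 0.0, 0.141]
wrist_force: [-0.2, -0.4, -0.7]
finger_gap: 94.1
finger_force: 0.0
```

```bash
python3 -m handwheel '0.5 0.7 0 0 0;0.5 0.7 0 0 0;0.5 0.7 0 0 0;0.5 0.7 0 0 0;0.5 0.7 0 0 0;0.5 0.7 0 0 0;0.5 0.7 0 0 0;0.5 0.6 0 0 0;0.5 0.4 0 0 0;0.3 0 0 0 0;0 0 0 0 0;0 0 0 0 0'
python3 - <<'E'
from h import *
snap('wrist','w1')
E
```

```text
clock: 2.05
eef_pos: [536.4, 8.3, 233.3]
eef_rot: [-3.141, 0.002, 0.142]
wrist_force: [0.4, -0.3, -0.6]
finger_gap: 93.9
finger_force: 0.0
```

View pics/w1.png

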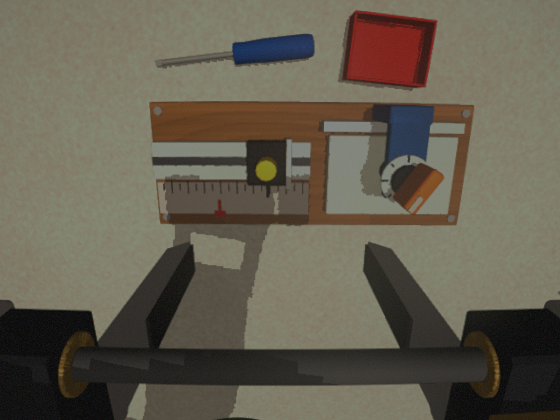

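The wrist view shows the knob top at (266,170), index tip (268,194), mark inner end (220,201) and wing at about (418,190).

Run:
```python
from h import *
c=[pt('w1',u,v,18)[:2] for u,v in [(151,102),(472,102),(457,225),(161,223)]]
e=[c[0]-c[1],c[3]-c[2]]; print([np.linalg.norm(x) for x in e],[np.degrees(np.arctan2(-x[0],x[1])) for x in e])
y=sum(e)/np.linalg.norm(sum(e)); x=np.array([y[1],-y[0]]); C=sum(c)/4; print('C',C,y)
for n,p in dict(k=pt('w1',266,169,86),i=pt('w1',267.5,194,33),m=pt('w1',220,200.5,20),w=pt('w1',418,189,139),n=pt('w1',436,164,139)).items(): print(n,p,(p[:2]-C)@x,(p[:2]-C)@y)
d=(pt('w1',436,168,139)-pt('w1',403,207,139))[:2]; print(np.degrees(np.arctan2(d@y,d@x)))
```

```text
[np.float64(372.65913689237965), np.float64(377.70837973576624)] [np.float64(8.366102291958425), np.float64(7.71142138412024)]
C [548.6876964  -30.53234098] [-0.13980494  0.99017906]
k [550.01122708  22.37158473  86.        ] 8.70676252943318 52.19932351386149
i [509.94341345  17.07781403  33.        ] -31.70764295917896 52.55922087354549
m [489.93089108  73.76469823  20.        ] -43.59851717210442 111.487236309657
w [ 562.14316781 -112.66302943  139.        ] 1.8410501098263086 -83.20522958784419
n [ 586.15802696 -122.79345223  139.        ] 24.20377771271371 -96.59355809661639
-35.767118067644574
```

```bash
python3 -m handwheel '0.32 0.37 0 0 0.45;0 0 -0.8 0 0.45;0 0 -0.8 0 0.45;0 0 -0.8 0 0.45;0 0 -0.8 0 0.45;0 0 -0.6 0 0.45;0 0 -0.4 0 0.45;0 0 -0.1 0 0.45;0 0 0 0 0.45;0 0 0 0 0.45' 30
python3 - <<'E'
from h import *
snap('wrist','w2')
E
```

```text
clock: 2.93
eef_pos: [549.8, 22.8, 63.3]
eef_rot: [3.141, -0.001, 0.141]
wrist_force: [0.3, 0.3, 0.5]
finger_gap: 51.5
finger_force: 0.0
```

View pics/w2.png

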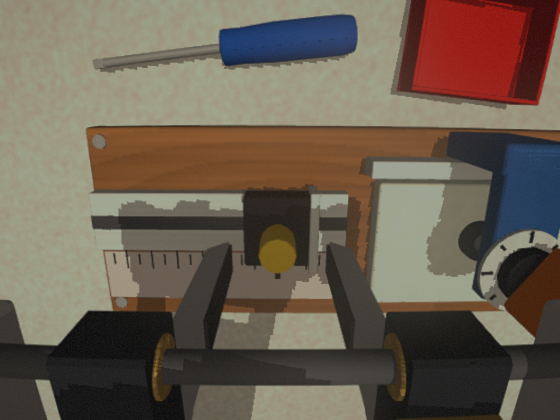

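The fingers straddle the knob at (278,250), so I'll grip and pull.

```bash
python3 -m handwheel '0 0 0 0 1;0 0 0 0 1;0 0 0 0 1;0 0 0 0 1;0 0 0 0 1;0 0 0 0 1' 40
python3 -m handwheel '-0.014 0.1 0 0 1;-0.014 0.1 0 0 1;-0.028 0.2 0 0 1;-0.028 0.2 0 0 1;-0.028 0.2 0 0 1;-0.028 0.2 0 0 1;-0.028 0.2 0 0 1;-0.014 0.1 0 0 1;0 0 0 0 1;0 0 0 0 1;0 0 0 0 1'
python3 - <<'E'
from h import *
snap('wrist','w3'); print(read_state()['eef_pos'])
crop('w3',80,150,360,340,2.8,'c3')
E
```

```text
clock: 3.48
eef_pos: [549.6, 23.2, 62.1]
eef_rot: [-3.142, -0.0, 0.142]
wrist_force: [0.5, 0.5, -0.0]
finger_gap: 15.1
finger_force: 0.0
clock: 4.4
eef_pos: [542.3, 74.9, 62.0]
eef_rot: [3.142, 0.0, 0.141]
wrist_force: [0.9, 0.3, 0.6]
finger_gap: 0.4
finger_force: 0.0
[542.31050709  74.84950504  62.02826493]
```

View pics/c3.png

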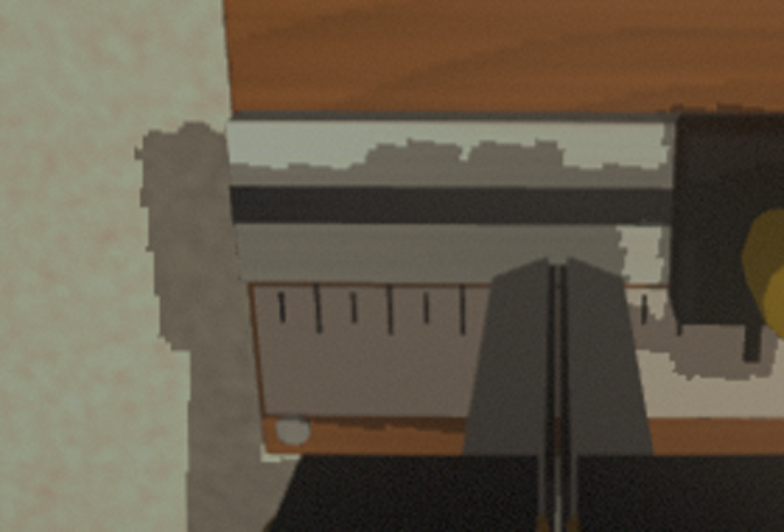

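The fingers closed shut: gap 0.4, with the knob left behind at the crop's right edge. I'll recheck the geometry from w2.

Run:
```python
from h import *
for f,u,v in [('w1',266,170),('w2',278,250),('w2',278,235),('w2',272,255),('w2',225,250),('w2',332,250),('w3',355,255),('w3',358,235),('w3',346,250),('w3',348,276),('w3',276,247),('w3',285,247),('w3',276,260)]:
  print(f,u,v,pt(f,u,v).round(1))
s=read_state();print(s['finger_gap'],s['joints'])
```

```text
w1 266 170 [549.1  22.2  86.3]
w2 278 250 [552.4  22.7  85.9]
w2 278 235 [559.3  23.7  80.6]
w2 272 255 [549.7  25.7  87.6]
w2 225 250 [555.6  50.7 101.8]
w2 332 250 [562.9  -4.  100.8]
w3 355 255 [548.4  31.6  85.6]
w3 358 235 [557.3  29.8  76.6]
w3 346 250 [535.2  27.2  48. ]
w3 348 276 [508.4  17.4  32.4]
w3 276 247 [550.3  76.7  93.2]
w3 285 247 [552.5  72.3  96.7]
w3 276 260 [550.5  76.6 109.4]
0.3603968492184832 [ 7.02826614e-02  4.17688869e-01  1.64891013e+00 -7.22426386e-05
  1.07501370e+00  1.49988643e+00]
```

Run:
```python
from h import *
for v in range(236,262,2): print(v,pt('w3',270,v).round(1),pt('w3',290,v).round(1))
print(np.load('w3.npz')['T'].round(3))
snap('scene','s3')
```

```text
236 [530.9  78.8  30.1] [533.   64.6  30.1]
238 [529.1  78.6  29.4] [531.6  64.4  30.6]
240 [527.8  78.4  29.8] [529.5  64.   29.1]
242 [526.   78.2  29.3] [528.   63.8  29.2]
244 [551.5  80.1  93. ] [553.2  69.6  93.6]
246 [551.   80.   94.5] [552.8  69.6  95.2]
248 [551.4  80.   98.1] [552.3  69.6  96.7]
250 [551.1  79.9 100. ] [552.7  69.7 100.2]
252 [551.   79.8 102.1] [553.1  69.9 103.6]
254 [551.4  79.8 105.5] [552.6  69.9 104.9]
256 [551.2  79.8 107.4] [552.2  69.9 106.5]
258 [551.7  79.7 110.6] [552.7  70.  109.9]
260 [551.1  79.6 111.7] [552.8  70.1 112.4]
[[ 1.42000e-01 -9.48000e-01 -2.85000e-01  6.26031e+02]
 [-9.90000e-01 -1.35000e-01 -4.10000e-02  8.61510e+01]
 [ 0.00000e+00  2.88000e-01 -9.58000e-01  2.68441e+02]
 [ 0.00000e+00  0.00000e+00  0.00000e+00  1.00000e+00]]
```

View pics/s3.png

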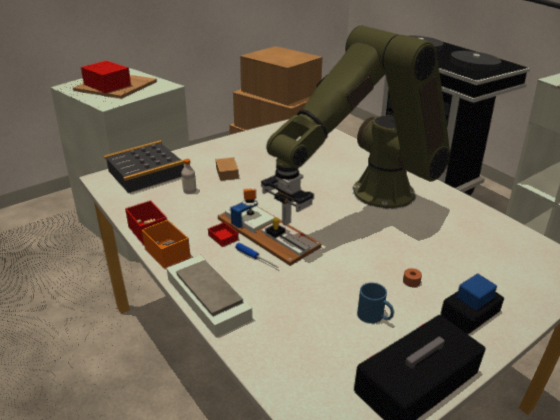

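Depth shows the fingertips end at z≈92 while the reported TCP z is 62, so the fingers closed above the knob. I'll go back over it and descend about 28 mm more while watching the force.

```bash
python3 -m handwheel '0.025 -0.2 0.1 0 0.4;0.035 -0.25 0 0 0.4;0.035 -0.25 0 0 0.4;0.035 -0.25 0 0 0.4;0.035 -0.25 0 0 0.4;0.02 -0.1 0 0 0.4;0 0 0 0 0.4;0 0 0 0 0.4;0 0 -0.2 0 0.4;0 0 -0.2 0 0.4;0 0 0 0 0.4'
python3 - <<'E'
from h import *
snap('wrist','w4')
for v in range(225,262,3): print(v,pt('w4',228,v).round(0),pt('w4',278,v).round(0))
E
```

```text
clock: 5.42
eef_pos: [548.6, 23.5, 47.9]
eef_rot: [-3.141, 0.003, 0.142]
wrist_force: [-0.3, 0.6, -1.0]
finger_gap: 56.3
finger_force: 0.0
225 [547.  57.  31.] [558.  25.  49.]
228 [544.  57.  30.] [556.  24.  48.]
231 [542.  56.  30.] [555.  24.  51.]
234 [541.  56.  32.] [559.  25.  67.]
237 [538.  56.  30.] [559.  25.  71.]
240 [535.  56.  29.] [560.  25.  77.]
243 [533.  56.  29.] [560.  25.  80.]
246 [531.  55.  30.] [559.  25.  83.]
249 [529.  55.  30.] [558.  24.  85.]
252 [527.  55.  30.] [558.  24.  87.]
255 [525.  55.  30.] [555.  24.  85.]
258 [517.  55.  19.] [554.  24.  86.]
261 [514.  55.  18.] [552.  24.  86.]
```

View pics/w4.png

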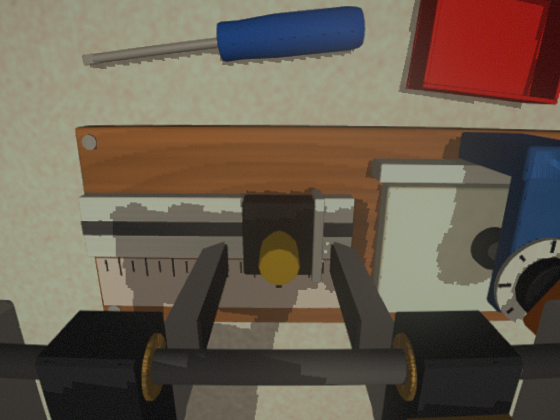

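The fingertips now sit either side of the knob (280,255) with their ends at about z 77. I'll go another 12 mm down and close.

```bash
python3 -m handwheel '0 0 -0.15 0 0.4;0 0 -0.15 0 0.4;0 0 0 0 0.7;0 0 0 0 1;0 0 0 0 1;0 0 0 0 1;0 0 0 0 1;0 0 0 0 1;0 0 0 0 1' 40
```

```text
clock: 6.22
eef_pos: [549.8, 23.3, 38.3]
eef_rot: [-3.141, -0.0, 0.142]
wrist_force: [-0.1, 1.6, 1.7]
finger_gap: 20.9
finger_force: 40.0
```

Gripped at a gap of 20.9 with 40 N. Pulling 59 mm.

```bash
python3 -m handwheel '-0.014 0.1 0 0 1;-0.014 0.1 0 0 1;-0.028 0.2 0 0 1;-0.028 0.2 0 0 1;-0.028 0.2 0 0 1;-0.028 0.2 0 0 1;-0.028 0.2 0 0 1;-0.02 0.15 0 0 1;-0.014 0.1 0 0 1;0 0 0 0 1;0 0 0 0 1;0 0 0 0 1'
python3 - <<'E'
from h import *
snap('wrist','w5')
crop('w5',160,190,360,330,4,'c5')
E
```

```text
clock: 7.22
eef_pos: [541.8, 81.1, 38.3]
eef_rot: [3.141, -0.001, 0.141]
wrist_force: [2.0, -1.3, 1.9]
finger_gap: 20.9
finger_force: 40.0
```

View pics/c5.png

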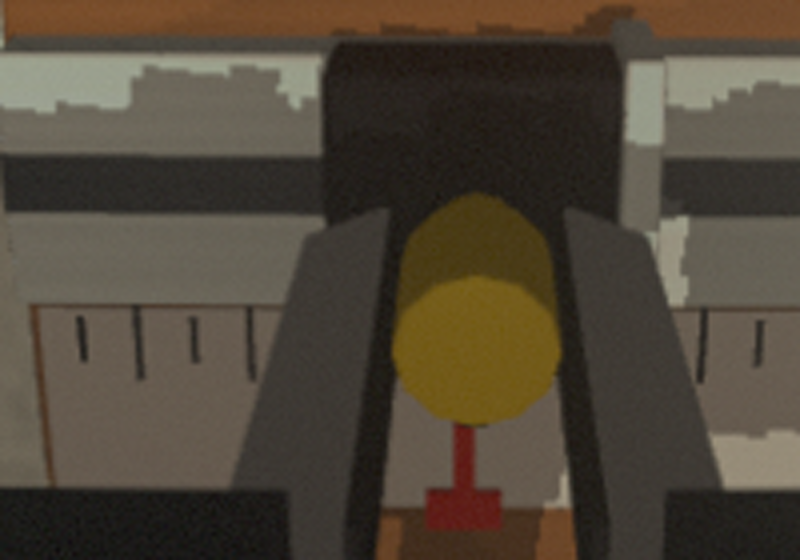

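The knob moved with the gripper. The red mark line is at crop (464,450) and the index tip shows as a sliver at about (480,425). I'll turn that into an offset.

Run:
```python
from h import *
Y=np.array([-.138,.990])
f=lambda a,b,z: pt('w5',160+(a+.5)/4-.5,190+(b+.5)/4-.5,z)
m=f(464,432,20);i=f(480,425,32)
print(m,i,(m-i)[:2]@Y)
s=read_state(); p=s['eef_pos'][:2]; print((m[:2]-p)@Y, p)
for b in (430,445,460,475): print(f(464,b,20)[:2]@Y)
for a in (469,476,484,491):print(a,f(a,425,32)[:2]@Y)
```

```text
[489.31948542  75.00304116  20.        ] [498.31879141  73.42601517  32.        ] 2.8031599517503194
1.1866031296151274 [541.81869555  81.12252385]
6.727279530942409
6.724601184572814
6.72193433553295
6.71927913405618
469 5.791739996052552
476 4.603027729263074
484 3.244491772640994
491 2.055752516985838
```

```bash
python3 -m handwheel '-0.007 0.05 0 0 1;0 0 0 0 1;0 0 0 0 1;0 0 0 0 1;0 0 0 0 0.9;0 0 0 0 0.7;0 0 0 0 0.4;0 0 0 0 0.4;0 0 0 0 0.4;0 0 0.6 0 0.4;0 0 0.8 0 0.4;0.1 0 0.8 0 0.4'
python3 -m handwheel '0 0 0.8 0 0.4;0 0 0.8 0 0;-0.8 0 0.4 0 0;-0.8 0 0 0 0;-0.4 0 0 0 0;0 0 0 0 0;0 0 0 0 0'
python3 - <<'E'
from h import *
snap('wrist','w6')
crop('w6',100,40,380,240,2.8,'c6')
E
```

```text
clock: 8.27
eef_pos: [544.3, 83.3, 126.6]
eef_rot: [-3.141, 0.002, 0.142]
wrist_force: [0.8, -0.3, 0.1]
finger_gap: 56.5
finger_force: 0.0
clock: 8.85
eef_pos: [465.2, 83.3, 206.5]
eef_rot: [-3.142, -0.001, 0.142]
wrist_force: [0.5, 0.0, 0.6]
finger_gap: 92.1
finger_force: 0.0
```

View pics/c6.png

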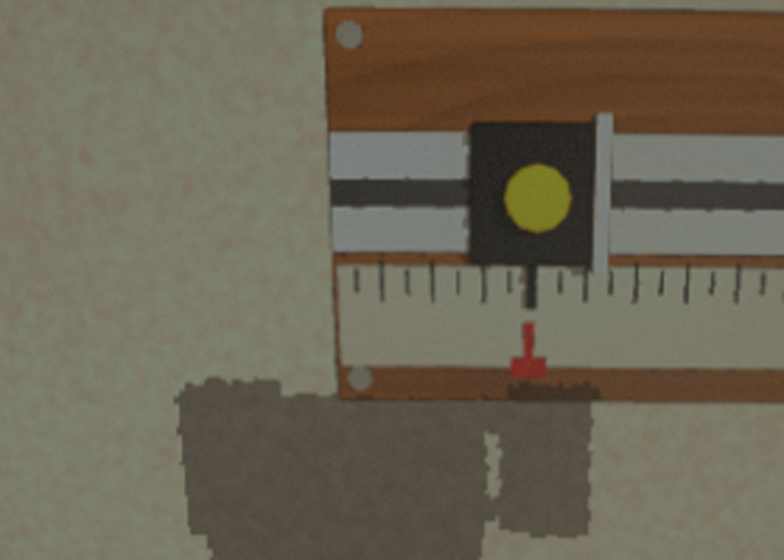

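The index tip is at crop (531,305) and the red line at (528.5,330). They look aligned, and I'll check the numbers.

Run:
```python
from h import *
Y=np.array([-.138,.990]);Y/=np.linalg.norm(Y)
f=lambda a,b,z: pt('w6',100+(a+.5)/2.8-.5,40+(b+.5)/2.8-.5,z)
m=f(528.5,330,20)
for z in (30,34):
  i=f(531,302,z); print((m-i)[:2]@Y)
# local scale axis: edges of scale
d=(f(330,12,18)-f(340,396,18))[:2]; print(d@Y, d)
k=f(538,198,86); print((m-k)[:2]@Y,k)
s=read_state();print(s['joints'])
```

```text
0.5540710225077243
0.4322612102080954
-1.7163939052946642 [144.45376441  18.40299026]
0.6916004457030693 [540.42156535  81.41292695  86.        ]
[9.93855372e-02 1.04125769e-01 1.68958233e+00 8.21942380e-05
 1.34728795e+00 1.52853461e+00]
```

The stop is within about 0.5 mm of the mark. Next is the wing: a turn of +146° while moving above it.

```bash
python3 -m handwheel '0.2 -0.4 0 1 0;0.2 -0.4 0 1 0;0.2 -0.4 0 1 0;0.2 -0.4 0 1 0;0.2 -0.4 0 1 0;0.2 -0.4 0 1 0;0.2 -0.4 0 1 0;0.2 -0.4 0 1 0;0.2 -0.4 0 1 0;0.2 -0.4 0 1 0;0.2 -0.4 0 1 0;0.2 -0.4 0 1 0'
python3 -m handwheel '0 0 0 1 0;0 0 0 1 0;0 0 0 1 0;0 0 0 1 0;0 0 0 1 0;0 0 0 1 0;0 0 0 1 0;0 0 0 1 0;0 0 0 1 0;0 0 0 1 0;0 0 0 1 0;0 0 0 1 0'
python3 -m handwheel '0 0 0 1 0;0 0 0 1 0;0 0 0 1 0;0 0 0 1 0;0 0 0 1 0;0 0 0 0 0;0 0 0 0 0'
python3 - <<'E'
from h import *
print(read_state()['joints'])
snap('wrist','w7')
E
```

```text
clock: 9.9
eef_pos: [562.3, -110.0, 205.2]
eef_rot: [-3.141, 0.0, 1.193]
wrist_force: [0.0, 0.3, 0.9]
finger_gap: 93.9
finger_force: 0.0
clock: 10.9
eef_pos: [561.9, -109.2, 205.2]
eef_rot: [-3.141, -0.001, 2.24]
wrist_force: [0.4, -0.3, 0.1]
finger_gap: 93.8
finger_force: 0.0
clock: 11.48
eef_pos: [561.7, -109.1, 205.4]
eef_rot: [-3.141, -0.001, 2.669]
wrist_force: [0.6, 0.0, 0.2]
finger_gap: 94.1
finger_force: 0.0
[-2.55775010e-01  3.31170121e-01  1.41629660e+00  1.79312779e-05
  1.39498091e+00 -1.35444108e+00]
```

View pics/w7.png

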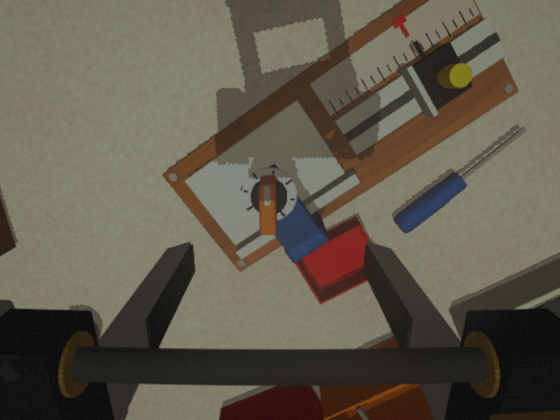

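The wing is at (268,178–235), nearly vertical in the picture and so along the tool's x. I'll get its centre from depth.

Run:
```python
from h import *
pts=np.array([pt('w7',u,v) for u in range(245,295) for v in range(165,245)])
q=pts[(pts[:,2]>134)&(pts[:,2]<146)]
(c,wh,a)=cv2.minAreaRect(q[:,:2].astype(np.float32)); print(len(q),c,wh,a,q[:,2].mean())
w,v=np.linalg.eigh(np.cov(q[:,:2].T)); print(np.degrees(np.arctan2(v[1,1],v[0,1])), q[:,:2].mean(0))
s=read_state(); e=s['eef_pos']; print(e,np.degrees(s['eef_rot'][2]),(q[:,:2].mean(0)-e[:2])/40)
```

```text
890 (559.0743408203125, -119.04627990722656) (14.040191650390625, 43.68861389160156) 63.85906219482422 138.58676953327347
154.01792820610683 [ 558.03133156 -118.46263553]
[ 561.63566806 -108.98551477  205.54973213] 152.92742324460283 [-0.09010841 -0.23692802]
```

```bash
python3 -m handwheel '-0.06 -0.25 0 0.2 0.4;0 0 0 0 0.4;0 0 -0.7 0 0.4;0 0 -0.7 0 0.4;0 0 -0.7 0 0.4;0 0 -0.6 0 0.4;0 0 -0.4 0 0.4;0 0 0 0 0.4;0 0 0 0 0.4'
python3 -m handwheel '0 0 0 0 1;0 0 0 0 1;0 0 0 0 1;0 0 0 0 1;0 0 0 0 1;0 0 0 0 1;0 0 0 0 1;0 0 0 0 1' 30
```

```text
clock: 12.28
eef_pos: [558.9, -118.7, 82.0]
eef_rot: [-3.141, -0.001, 2.688]
wrist_force: [-0.5, 0.6, 0.7]
finger_gap: 56.3
finger_force: 0.0
clock: 12.95
eef_pos: [559.2, -118.4, 82.2]
eef_rot: [3.141, 0.0, 2.69]
wrist_force: [1.6, 4.6, 0.7]
finger_gap: 13.6
finger_force: 30.0
```

```bash
python3 -m handwheel '0 0 0 -0.5 1;0 0 0 -1 1;0 0 0 -1 1;0 0 0 -1 1;0 0 0 -1 1;0 0 0 -1 1;0 0 0 -1 1;0 0 0 -1 1;0 0 0 -1 1;0 0 0 -1 1;0 0 0 -1 1;0 0 0 -1 1'
python3 -m handwheel '0 0 0 -1 1;0 0 0 -1 1;0 0 0 -1 1;0 0 0 -1 1;0 0 0 -1 1;0 0 0 -1 1;0 0 0 -1 1;0 0 0 -1 1;0 0 0 -1 1;0 0 0 -1 1;0 0 0 -1 1;0 0 0 -1 1'
python3 -m handwheel '0 0 0 -1 1;0 0 0 -1 1;0 0 0 -0.8 1;0 0 0 -0.6 1;0 0 0 -0.4 1;0 0 0 0 1;0 0 0 0 1'
python3 -c "
from cell import *
s=read_state();print(s['moment'],s['joints'][5])"
```

```text
clock: 13.95
eef_pos: [559.6, -118.1, 82.2]
eef_rot: [3.14, -0.001, 1.682]
wrist_force: [5.7, 6.0, -0.7]
finger_gap: 13.8
finger_force: 30.0
clock: 14.95
eef_pos: [559.9, -118.3, 82.3]
eef_rot: [3.141, -0.002, 0.635]
wrist_force: [8.3, 4.2, -1.9]
finger_gap: 13.8
finger_force: 30.0
clock: 15.53
eef_pos: [560.0, -118.4, 82.3]
eef_rot: [3.141, -0.003, 0.307]
wrist_force: [6.4, 3.9, -2.7]
finger_gap: 13.8
finger_force: 30.0
[ 0.76735333 -1.44977075 -0.06162337] 0.990189170518194
```

```bash
python3 -m handwheel '0 0 0 -0.5 1;0 0 0 -0.5 1;0 0 0 -0.4 1;0 0 0 0 1;0 0 0 0 1'; python3 -c "
from cell import *
print(read_state()['moment'])"; python3 -m handwheel '0 0 0 -0.3 1;0 0 0 -0.3 1;0 0 0 0 1;0 0 0 0 1'; python3 -c "
from cell import *
print(read_state()['moment'])"
```

```text
clock: 15.95
eef_pos: [560.0, -118.4, 82.3]
eef_rot: [3.142, -0.003, 0.185]
wrist_force: [7.8, 2.4, -2.3]
finger_gap: 13.9
finger_force: 30.0
[ 0.71086192 -1.52786391 -0.03554745]
clock: 16.28
eef_pos: [560.0, -118.5, 82.3]
eef_rot: [3.142, -0.003, 0.133]
wrist_force: [7.7, 2.7, -2.1]
finger_gap: 13.8
finger_force: 30.0
[ 0.69545508 -1.51267988  0.11856128]
```

```bash
python3 -m handwheel '0 0 0 -0.3 1;0 0 0 -0.3 1;0 0 0 0 1;0 0 0 0 1;0 0 0 0 1'; python3 -c "
from cell import *
print(read_state()['moment'])"
```

```text
clock: 16.7
eef_pos: [559.9, -118.5, 82.3]
eef_rot: [3.141, -0.002, 0.081]
wrist_force: [7.1, 4.0, -1.9]
finger_gap: 14.0
finger_force: 30.9
[ 0.59613502 -1.31010796  0.63043297]
```

Seated: the moment climbed to 0.63 N m with contact at yaw ≈0.145. Now backing off to yaw ≈1.71.

```bash
python3 -m handwheel '0 0 0 0.5 1;0 0 0 1 1;0 0 0 1 1;0 0 0 1 1;0 0 0 1 1;0 0 0 1 1;0 0 0 1 1;0 0 0 1 1;0 0 0 1 1;0 0 0 1 1;0 0 0 1 1;0 0 0 1 1'
python3 -m handwheel '0 0 0 1 1;0 0 0 1 1;0 0 0 1 1;0 0 0 1 1;0 0 0 1 1;0 0 0 1 1;0 0 0 0.8 1;0 0 0 0.4 1;0 0 0 0 1;0 0 0 0 1;0 0 0 0 1;0 0 0 0 1'
python3 - <<'E'
from h import *
print(read_state()['moment']); snap('top','t8'); snap('wrist','w8')
a=cv2.imread('pics/t8.png')[165:260,210:370]; b=cv2.imread('pics/w8.png')
a=cv2.resize(a,(640,380)); cv2.imwrite('pics/m8.png',np.vstack([a[:300],cv2.resize(b,(640,480))[60:360]]))
E
```

```text
clock: 17.7
eef_pos: [559.7, -118.3, 82.3]
eef_rot: [3.14, -0.001, 1.088]
wrist_force: [6.0, 4.7, -1.9]
finger_gap: 14.1
finger_force: 30.0
clock: 18.7
eef_pos: [559.6, -118.3, 82.3]
eef_rot: [3.14, -0.0, 1.713]
wrist_force: [4.7, 5.0, 1.4]
finger_gap: 13.9
finger_force: 30.0
[ 0.90405058 -0.97243239  0.04046539]
```

View pics/m8.png

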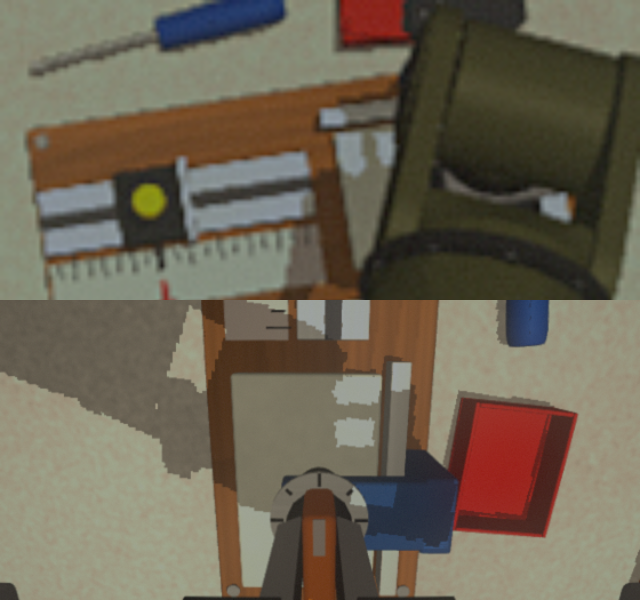

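The wing is held in the fingers along the jig's y. The index still stands at the mark, and nothing else has moved in view. Handing in.

```bash
python3 -c "
from cell import *
print(sign_off())"
```

```text
the job is handed in; nothing more can be done
None
```

I handed the job in: the stop's index measured about 0.5 mm from the red mark, and the clamp screw was seated, then backed off about 90° with the wing still gripped at 30 N; `sign_off` returned no verdict.

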